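Bar the sprung gate of the parts carrier

TASK

Get the blue parts carrier ready to be moved: pull the round locking bar with the red grip out of the snap clips of its parking rack, push the carrier's yellow spring-loaded gate shut (with the bar in hand, the bar itself can do the pushing), and with the gate held back against its spring lower the bar in front of it fully home into the two keepers, about centred across them, so that it holds the gate shut when you let go. Leave the parts in the bay, the tape roll and the solenoid valve where they are.

Things in the scene. Friction and masses are not known exactly. Their poses are not given: they have to be found in the camera images.
- bar_centre (a point): centre of the locking bar: loose round steel bar, 200 mm long, 18 mm diameter, about 0.16 kg; its grip is a red block round its middle, 46 mm long, 20 mm thick, 24 mm high. y runs along the bar (ends alike), z up. It starts level in the rack's clips, centre 50 mm above the bench. Pulled straight up it comes free against 3 to 10 N within about 10 mm of lift.
- rack: parking rack fixed to the bench: black plate 64 (x) x 150 (y) mm, 8 mm thick, its top 28 mm above the bench on four standoffs; origin on the bench top under its centre, bar along its y. Two snap clips with orange sprung jaws at y = +55 and -55 mm, up to 63 mm above the bench and 20 mm either side of the bar. Within 40 mm of the middle only the plate is near the bar.
- carrier: blue parts carrier, 225 x 216 mm, fixed to the bench. Origin on the bench top under the middle of the gate's hinge line; x points into the bay, y across, z up. Base plate 10 mm thick, x = -70 to +155 mm. The bay behind the gate (x = 15 to 155 mm) has walls 60 mm high and holds a flange and a small carton, both beyond x = 60 mm, up to 51 mm above the bench.
- seat (a point): where the bar's centre lies when home: carrier x = -18, y = 0, z = 57 mm; bar along y (axes as the carrier's). Dark steel keepers, 14 mm wide, stand at 83 mm either side: open-topped slots 26 mm wide along x, from 9 mm before to 17 mm behind the seated bar's axis, floor 48 mm above the bench; front posts 15 mm thick and 70 mm high, back posts 88 mm high.
- gate (a joint): angle (rad) of the yellow gate, hinged 18 mm above the bench at carrier x = 0. 0: sprung open, leaning 0.6 rad towards carrier -x; grows as it is pushed towards +x; 0.6 upright, 0.9 the stop, about 0.48 when held by the seated bar. A torsion spring always drives it open: near upright about 5 N at 86 mm height, 8 N at 57 mm.
- gate_top (a point): middle of the gate's top edge, 100 mm from its hinge; when open, 101 mm above the bench at carrier x = -56 mm. The gate is 8 mm thick: two panels, 36 to 70 mm either side of the middle, with an open hand gap 72 mm wide between them down to 35 mm above the bench. The gate's press holds the bar by friction: it does not drop in by itself but must be pushed down, with 5 to 15 N.
- flange: turned aluminium flange, 64 mm wide, 27 mm high, in the bay; leave it. Origin at its underside's centre.
- screw_box: small brown carton, 45 x 64 x 41 mm, in the bay; leave it. Origin at its underside's centre.
- tape_roll: black tape roll, 63 mm wide, 18 mm high, on the bench; leave it. Origin at its underside's centre.
- valve_block: small solenoid valve, 85 x 22 x 38 mm, on the bench behind the rack; leave it. Origin at its underside's centre.

How it is judged:
On the way:
1. the bar has been lifted clear of its parking rack (height (world z) of bar_centre above 0.09 m), for 0.1 s.
At the end, for the whole second after the job is handed in: the bar lies at rest in both keepers, its centre within 4 mm of the seat in height, 6 mm along the carrier's x and 15 mm along its y, parallel to the carrier's y within 0.06 rad, and holds the gate at 0.40 to 0.58 rad (value of joint gate between 0.4 and 0.58 rad and z of bar_centre in the frame of seat between -0.004 and 0.004 m and x of bar_centre in the frame of seat between -0.006 and 0.006 m and y of bar_centre in the frame of seat between -0.015 and 0.015 m and angle between the y axis of bar_centre and the y axis of carrier, either way round below 0.06 rad and velocity of joint gate between -0.05 and 0.05 rad/s); the robot touches nothing.
It fails at once if the flange or carton in the bay, the tape roll or the solenoid valve is moved by more than 25 mm (distance of any of flange, screw_box, tape_roll, valve_block from where it was at the start of the episode above 0.025 m).
It also fails if it takes over 51 s, if anything falls off the work surface, if the arm or the gripper's body presses on something with over 40 N, if the wrist force passes 120 N, or if a joint passes its speed limit or range.

ROBOT

A 6-joint arm with a two-finger parallel gripper is mounted at the origin on a cart in front of the work surface, level with it; the furniture and walls round the work are solid. World frame = base frame: x ahead of the robot, y to its left, z up, the work surface at z = 0. Lengths are in m, angles in rad, forces in N, time in s.
With the tool pointing down it reaches from about 0.3 to 0.85 m from the base axis. Payload 4.2 kg.
Tool frame: the origin (TCP) lies on the centre line of the jaws, within the pads' length; the fingertips stand 22 mm ahead of it and the grasp point (between the pads) lies 3 mm ahead of it; z points along the fingers, y is the line along which they close (so a half turn about z gives the same grasp; the last joint's range is limited). The gripper opens to 91 mm and grips with 3 to 60 N. Pads are 32 mm wide; open, the fingers measure 118 mm over their backs; the gripper's body (76 mm by 178 mm) begins 60 mm behind the grasp point.
Start: joints at [1.161, 0.32, 1.565, -0, 1.257, -0.02], TCP at [0.219, 0.532, 0.206] pointing down, gripper open.
Joint ranges: [-3.11, 3.11], [-0.84, 2.01], [0.21, 2.61], [-1.34, 4.49], [0.05, 2.63], [-2.56, 2.56]. Speed limits (rad/s): [2.57, 2.57, 3.14, 3.14, 3.14, 3.14].

INTERFACE

Orientations are given as a rotation vector (axis times angle).
In Python, from workcell import sensors, imaging, order gives the robot as it stands.
- The arm moves only by the tool carry_out, never from a script. Its argument "moves" is a list of rows, each a list of 5 numbers: the shift along the tool's x, y, z in mm, then the turn about the tool's z in degrees, then the closure, from 0 (fully open) to 1 (shut). A call has 1 to 10 rows; each row is the pose to reach, as a shift and turn from the pose commanded when the call began, along the tool's axes at that moment; what a row does not reach only later rows make up. A row lasts 1/8 s, in which the tool goes at most 62.5 mm and 10.7 degrees, less where a joint would pass 70% of its speed; a pose out of reach is approached as far as the arm can. A call with a gripper value outside its range is refused whole. The fingers move at their own pace and stop on an object; "newtons" is the grip in N (left out, the last holds). Time passes only in rows, so rows that repeat a pose let the fingers close. It gives the time, the measured TCP pose, the force, the opening and the grip force at its end, in the units of the state.
- sensors.observe(): the state, without advancing time (a new reading comes with each control period).
- imaging.camera(name): name is "side" or "top"; returns (picture, depth): 400x640x3 uint8, blue, green, red; 400x640 float32, m along the optical axis (not along the pixel's ray), 0 where there is no reading.
- imaging.camera_info(name): a dict with "fx", "fy", "cx", "cy" (pixels), "k1" (the pictures are not rectified: a ray, as slopes to the right and down, at radius r is drawn at 1 + k1 r^2 times it, then the intrinsics apply), "rvec" (rotation vector, rad) and "tvec" (3), from world to camera coordinates, as OpenCV has them. Camera axes: x right, y down, z forward; pixel columns grow to the right and rows downward; lengths in m; the calibration is good to about 2 mm. A picture is of the moment at which its call begins. camera_info takes no time and is no camera call.
- order.finish_job(): hands the job in; it is judged then, once.
Trained networks look in the newest picture that a camera, given by its name, has taken for a name from the list of things; names that differ only in an ending like _2 or _b are one class to them, and where a whole thing is asked for, a point or a joint stands for the part that bears it (a point fixed in the world has none). Each returns a list of dicts, best first, with "score" (0 to 1); they miss things now and then, are a little off and sometimes report something else, mostly with a low value. They report only what shows in the picture. A call takes as long as a camera call.
- imaging.spot_in(camera, query): "point" ([row, column] in pixels, amid what is visible of it).
- imaging.mark_of(camera, query): "point" ([row, column] in pixels: a listed point, or the origin of a listed thing).
The state is a dict: "time_s": time; "joints": joint angles; "joint_velocities": joint speeds; "joint_torque": joint torques, N m; "position": TCP position; "tcp_rot": TCP orientation; "contact_force": force on the tool from outside, world axes, zero at the start; "torque": the same for the moment, N m; "gripper_width": finger opening in m; "finger_force": force on a finger pad.
Only numpy, scipy, OpenCV 4.12 (cv2) and the standard library are available. Lean on these libraries where they do the work, as an engineer would, in place of code of your own. Each camera call takes 0.05 s, during which the arm holds its last target. There are 200 camera calls.

## Working session

There is one attempt and no reset: what is moved stays moved. The work goes in short steps, Python scripts to look and compute and a tool call to move; the robot and the scene stay as the last step left them, time stands still between calls to the robot, and variables do not carry over. Pictures are saved under pics/ and viewed, at most 10 in all, crops included, and the job is handed in when it is done.

Besides the shell and the picture viewer there is one more tool, called after "Request:" by a JSON object that holds its "fn" and its "kwargs". carry_out: Moves the arm, as the interface text tells. Its arguments: {"type":"object","properties":{"moves":{"type":"array"},"newtons":{"type":"number"}},"required":["moves"]}

```bash
mkdir -p pics
cat > h.py <<'E'
import numpy as np, cv2
from workcell import sensors, imaging, order
def cam(n):
    i=imaging.camera_info(n); R=cv2.Rodrigues(np.array(i['rvec'],float))[0]; return i,R,np.array(i['tvec'],float).ravel()
def ray(n,rc):
    i,R,t=cam(n); K=np.array([[i['fx'],0,i['cx']],[0,i['fy'],i['cy']],[0,0,1]]); 
    p=cv2.undistortPoints(np.array([[[rc[1],rc[0]]]],float),K,np.array([i['k1'],0,0,0.]))[0,0]
    return -R.T@t, R.T@np.array([p[0],p[1],1.])
def at_z(n,rc,z):
    o,d=ray(n,rc); return o+d*(z-o[2])/d[2]
def at_d(n,rc,dep):
    o,d=ray(n,rc); return o+d*dep
def cloud(n,dep):
    i,R,t=cam(n); K=np.array([[i['fx'],0,i['cx']],[0,i['fy'],i['cy']],[0,0,1]])
    v,u=np.mgrid[:400,:640]; p=cv2.undistortPoints(np.stack([u,v],-1).reshape(-1,1,2).astype(float),K,np.array([i['k1'],0,0,0.]))[:,0]
    P=np.c_[p,np.ones(len(p))]*dep.reshape(-1,1)
    return ((P-t)@R).reshape(400,640,3)
E
python3 - <<'E'
from h import *
np.set_printoptions(precision=4,suppress=True)
for n in ('top','side'):
    im,d=imaging.camera(n); cv2.imwrite(f'pics/{n}0.png',im); np.save(f'{n}0.npy',d)
    print(n,cam(n)[0], ray(n,(200,320)))
    for q,z in (('bar_centre',.05),('rack',0),('carrier',0),('seat',.057),('gate_top',.101)):
        for r in imaging.mark_of(n,q)[:2]: print(q,r['score'],r['point'],at_z(n,r['point'],z))
print(sensors.observe())
E
```

```text
top {'fx': 410.35424097918496, 'fy': 410.35424097918496, 'cx': 317.20679339323704, 'cy': 199.48195580005796, 'k1': -0.024222927975642353, 'rvec': array([ 2.1265, -2.1396,  0.2382]), 'tvec': array([0.1005, 0.5859, 1.0803])} (array([0.3686, 0.1308, 1.1694]), array([ 0.1905, -0.0367, -0.981 ]))
bar_centre 0.98 [219.1, 395.4] [ 0.5314 -0.1197  0.05  ]
rack 0.57 [223.0, 390.4] [ 0.5273 -0.1158  0.    ]
rack 0.42 [216.4, 395.1] [ 0.5465 -0.1303  0.    ]
carrier 0.59 [235.7, 240.4] [0.4931 0.3146 0.    ]
seat 0.93 [236.6, 237.2] [0.4846 0.3142 0.057 ]
gate_top 0.74 [251.6, 234.9] [0.4413 0.3118 0.101 ]
side {'fx': 406.1070561898418, 'fy': 406.1070561898418, 'cx': 325.0628460665115, 'cy': 203.36786072682074, 'k1': 0.0172204716391623, 'rvec': array([ 0.0685,  2.8306, -1.3535]), 'tvec': array([ 0.5609, -0.0266,  1.0561])} (array([0.5844, 0.8153, 0.6514]), array([-0.0097, -0.7836, -0.6213]))
rack 0.66 [179.1, 331.0] [ 0.541  -0.0971  0.    ]
carrier 0.83 [302.9, 368.4] [0.4898 0.3228 0.    ]
seat 0.84 [280.1, 375.1] [0.479  0.3145 0.057 ]
seat 0.22 [227.0, 361.2] [0.4888 0.1653 0.057 ]
gate_top 0.98 [263.1, 400.1] [0.4362 0.3144 0.101 ]
{'time_s': 0.6, 'joints': array([ 1.161 ,  0.3196,  1.5645,  0.    ,  1.2574, -0.02  ]), 'joint_velocities': array([-0.0011,  0.0007, -0.0014,  0.0001,  0.0005, -0.0006]), 'joint_torque': array([  0.0008, -41.2122, -23.2137,   0.0727,   0.0377,  -0.    ]), 'position': array([0.2185, 0.5319, 0.2065]), 'tcp_rot': array([0.6084, 3.0821, 0.0001]), 'contact_force': array([ 0.1237, -0.0061, -0.2665]), 'torque': array([ 0.0201, -0.0146, -0.029 ]), 'finger_force': 0.0, 'gripper_width': 0.09142403244117218}
```

View pics/top0.png

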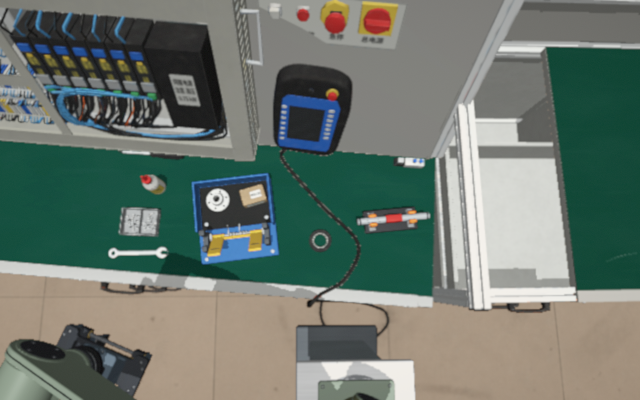

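View pics/side0.png

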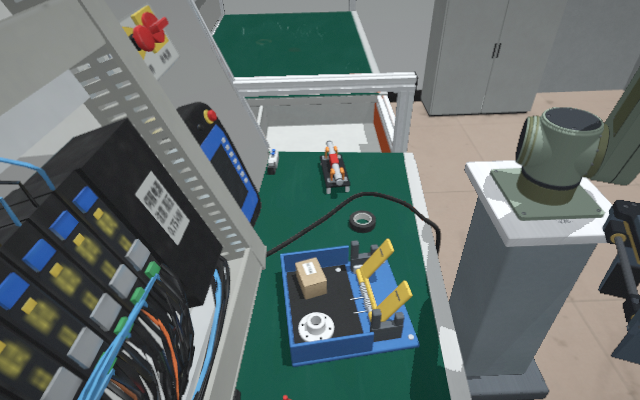

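The top view shows the bar's red grip at about (217,394), the carrier at about (237,240) with its open gate facing the robot, and the tape roll at (240,320). The side view agrees, with the gate panels at (258,377) and (300,390). Next I need the yaws and refined positions.

```bash
cat > m.py <<'E'
from h import *
np.set_printoptions(precision=4,suppress=True)
def rect(p):
    (c,s,a)=cv2.minAreaRect((p[:,:2]*1000).astype(np.float32)); return np.round(c,1),np.round(s,1),round(a,2)
for n in ('top','side'):
    im=cv2.imread(f'pics/{n}0.png'); P=cloud(n,np.load(f'{n}0.npy')); hsv=cv2.cvtColor(im,cv2.COLOR_BGR2HSV)
    H,S,V=[hsv[...,k].astype(int) for k in range(3)]
    near=lambda c,r:np.hypot(P[...,0]-c[0],P[...,1]-c[1])<r
    b=near((.531,-.12),.13)&(P[...,2]>.045)&(P[...,2]<.08)
    steel=b&(S<60)
    q=P[steel]; print(n,'steel',len(q),rect(q)); 
    v=np.linalg.svd(q[:,:2]-q[:,:2].mean(0),full_matrices=False)[2][0]; print('dir',v, np.degrees(np.arctan2(-v[0]*np.sign(v[1]),abs(v[1]))))
    red=b&((H<6)|(H>174))&(S>150); print('red',red.sum(),P[red].mean(0),rect(P[red]), np.percentile(P[red][:,2],[5,50,95]))
    blue=near((.52,.31),.2)&(H>100)&(H<125)&(S>120)
    for lo,hi in ((.054,.066),):
        q=P[blue&(P[...,2]>lo)&(P[...,2]<hi)]; print('rim',len(q),rect(q),np.median(q[:,2]))
    q=P[blue&(P[...,2]>-.01)]; print('allblue',len(q),rect(q))
    k=near((.485,.314),.13)&(P[...,2]>.078)&(P[...,2]<.095)&(S<90)&(V<120); q=P[k]; print('backposts',len(q))
    for s in (q[:,1]<.31,q[:,1]>.31): print(s.sum(),q[s].mean(0) if s.any() else '')
E
python3 m.py
```

```text
top steel 334 (array([ 533.5, -113.2]), array([ 17.5, 199.4]), 4.91)
dir [ 0.0854 -0.9963] 4.900979905803854
red 111 [ 0.5327 -0.1114  0.062 ] (array([ 533.1, -111.6]), array([20.1, 39.9]), 5.32) [0.0569 0.0623 0.0662]
rim 421 (array([581.3, 331.1]), array([140.1, 213.4]), 6.59) 0.05987771124384144
allblue 2505 (array([545.8, 334. ]), array([244.6, 230.8]), 7.12)
backposts 48
19 [0.5128 0.2375 0.0873]
29 [0.4927 0.403  0.087 ]
side steel 222 (array([ 528.9, -107.8]), array([ 25.3, 201.6]), 4.69)
dir [-0.0806  0.9967] 4.62298156874641
red 73 [ 0.5339 -0.1057  0.0612] (array([ 532.6, -107.6]), array([19.5, 43.3]), 6.57) [0.0534 0.0619 0.0638]
rim 964 (array([551.8, 331.6]), array([195.6, 214. ]), 6.74) 0.05963434487071962
allblue 5280 (array([539.9, 300.4]), array([229.1, 276.2]), 7.03)
backposts 97
44 [0.5046 0.2504 0.084 ]
53 [0.4874 0.407  0.0839]
```

Request:
{"fn": "carry_out", "kwargs": {"moves": [[-178, -158, 0, 21, 0], [-357, -316, 0, 42, 0], [-535, -475, 0, 63, 0], [-535, -475, 0, 63, 0], [-535, -475, 0, 63, 0], [-535, -475, 0, 63, 0], [-535, -475, 0, 63, 0], [-535, -475, 0, 63, 0], [-535, -475, 0, 63, 0], [-535, -475, 0, 63, 0]], "newtons": 50}}

```text
time_s: 1.85
position: [0.4939, -0.0315, 0.2068]
tcp_rot: [2.129, 2.309, 0.002]
contact_force: [2.0, 1.1, -0.0]
gripper_width: 0.0911
finger_force: 0.0
```

Request:
{"fn": "carry_out", "kwargs": {"moves": [[0, 0, 0, 0, 0], [0, 0, 0, 0, 0]]}}

```text
time_s: 2.1
position: [0.4927, -0.0293, 0.2062]
tcp_rot: [-2.129, -2.308, 0.0]
contact_force: [0.6, -0.0, -0.0]
gripper_width: 0.0911
finger_force: 0.0
```

```bash
cat >> h.py <<'E'
def state():
    s=sensors.observe(); R=cv2.Rodrigues(np.array(s['tcp_rot']))[0]; y=R[:,1]
    print('t',s['time_s'],'p',np.round(s['position'],4),'yaw',round(np.degrees(np.arctan2(y[1],y[0])),2),'tilt',round(np.degrees(np.arccos(-R[2,2])),2),'F',np.round(s['contact_force'],1),'w',s['gripper_width'])
    return s,R
def to(x,y,z):
    s,R=state(); print('tool mm',np.round(1000*R.T@(np.array([x,y,z])-s['position']),1))
E
python3 -c "
from h import *
to(.533,-.1105,.061)"
```

```text
t 2.1 p [ 0.4927 -0.0293  0.2062] yaw 4.62 tilt 0.07 F [ 0.6 -0.  -0. ] w 0.09112949567260419
tool mm [-84.3  33.8 145.1]
```

Request:
{"fn": "carry_out", "kwargs": {"moves": [[-42, 17, 0, 0, 0], [-84, 34, 0, 0, 0], [-84, 34, 50, 0, 0], [-84, 34, 100, 0, 0], [-84, 34, 130, 0, 0], [-84, 34, 146, 0, 0], [-84, 34, 146, 0, 0]]}}

```text
time_s: 2.98
position: [0.5335, -0.1093, 0.0601]
tcp_rot: [-2.126, -2.311, 0.001]
contact_force: [0.6, 0.6, 0.2]
gripper_width: 0.0915
finger_force: 0.0
```

```bash
python3 -c "
from h import *
to(.533,-.1105,.060)
n='side';im,d=imaging.camera(n);cv2.imwrite('pics/a.png',cv2.resize(im[110:220,270:430],None,fx=4,fy=4))"
```

```text
t 2.975 p [ 0.5335 -0.1093  0.0601] yaw 4.76 tilt 0.08 F [0.6 0.6 0.2] w 0.09153611948395014
tool mm [-1.1 -0.6  0.1]
```

View pics/a.png

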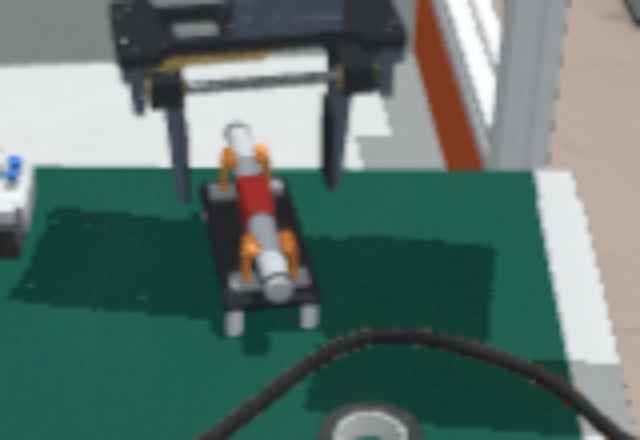

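The fingers straddle the red grip: finger tips at crop columns 180 and 335, grip at 257. Closing.

Request:
{"fn": "carry_out", "kwargs": {"moves": [[0, 0, 0, 0, 1], [0, 0, 0, 0, 1], [0, 0, 0, 0, 1], [0, 0, 0, 0, 1], [0, 0, 0, 0, 1], [0, 0, 0, 0, 1], [0, 0, 0, 0, 1], [0, 0, 0, 0, 1]], "newtons": 58}}

```text
time_s: 4.03
position: [0.5339, -0.1105, 0.0604]
tcp_rot: [-2.129, -2.31, -0.0]
contact_force: [1.0, -0.8, -0.4]
gripper_width: 0.0142
finger_force: 0.0
```

```bash
python3 -c "
from h import *
s,_=state();print(s['finger_force'])
n='side';im,d=imaging.camera(n);a=cv2.resize(im[110:220,270:430],None,fx=4,fy=4)
n='top';im,d=imaging.camera(n);b=cv2.resize(im[170:280,340:480],None,fx=4,fy=4)
cv2.imwrite('pics/b.png',cv2.resize(np.hstack([a,b]),None,fx=.66,fy=.66))"
```

```text
t 4.025 p [ 0.5339 -0.1105  0.0604] yaw 4.66 tilt 0.01 F [ 1.  -0.8 -0.4] w 0.014195564306697507
0.0
```

View pics/b.png

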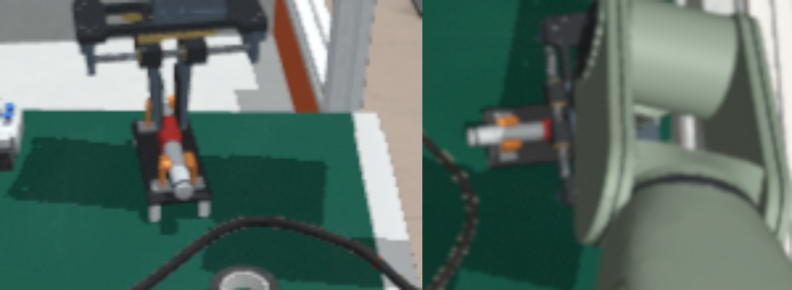

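```bash
cat >> h.py <<'E'
def proj(n,X):
    i,R,t=cam(n); K=np.array([[i['fx'],0,i['cx']],[0,i['fy'],i['cy']],[0,0,1]])
    return cv2.projectPoints(np.array([X],float),cv2.Rodrigues(R)[0],t,K,np.array([i['k1'],0,0,0.]))[0].ravel()[::-1].round(1)
E
python3 -c "
from h import *
for X in [(.533,-.1105,.062),(.533,-.0875,.062),(.533,-.1335,.062),(.581,-.106,.038),(.486,-.112,.038),(.543,-.11,.038),(.523,-.11,.038)]: print(X,proj('side',X),proj('top',X))
s,R=state();print(R)
P=cloud('side',imaging.camera('side')[1])
q=P[135:158,310:350].reshape(-1,3); q=q[(abs(q[:,1]+.11)<.06)&(q[:,2]>.07)&(q[:,2]<.13)]
for z in np.arange(.07,.13,.01):
  k=q[(q[:,2]>=z)&(q[:,2]<z+.01)]; print(z,len(k),k.min(0),k.mean(0),k.max(0)) if len(k) else 0
"
```

```text
(0.533, -0.1105, 0.062) [157.3 333.6] [217.9 393. ]
(0.533, -0.0875, 0.062) [162.  334.1] [217.9 384.7]
(0.533, -0.1335, 0.062) [152.7 333.1] [217.9 401.3]
(0.581, -0.106, 0.038) [166.3 316. ] [202.3 388.9]
(0.486, -0.112, 0.038) [163.8 350.8] [235.9 392.5]
(0.543, -0.11, 0.038) [165.  329.9] [215.6 390.9]
(0.523, -0.11, 0.038) [164.7 337.3] [222.7 391.2]
t 4.125 p [ 0.5339 -0.1105  0.0604] yaw 4.66 tilt 0.01 F [-0.1 -0.4 -0.1] w 0.0058776378081869685
[[-8.13214176e-02  9.96687928e-01  4.15508930e-05]
 [ 9.96687925e-01  8.13214139e-02  8.27576519e-05]
 [ 7.91045752e-05  4.81432429e-05 -9.99999996e-01]]
0.07 22 [ 0.51936683 -0.11555092  0.07172078] [ 0.53046086 -0.09705862  0.07594348] [ 0.54493811 -0.09005335  0.07940119]
0.08 33 [ 0.51955687 -0.11332921  0.08022433] [ 0.53240246 -0.09636208  0.08508678] [ 0.54527182 -0.08884866  0.08925807]
0.09 35 [ 0.51702634 -0.12094698  0.09044399] [ 0.53106691 -0.09618387  0.09552409] [ 0.54715707 -0.08874109  0.09986198]
0.09999999999999999 36 [ 0.51718691 -0.11584634  0.10039082] [ 0.53245581 -0.09664973  0.1052638 ] [ 0.54747924 -0.08936547  0.10993446]
0.10999999999999999 40 [ 0.51706545 -0.11230674  0.11039881] [ 0.53239987 -0.09493905  0.11502187] [ 0.54768639 -0.0872752   0.11970376]
0.11999999999999998 47 [ 0.5146746  -0.12335568  0.12002507] [ 0.53103522 -0.09824488  0.12463995] [ 0.54937764 -0.0895431   0.12973585]
```

Request:
{"fn": "carry_out", "kwargs": {"moves": [[0, 0, 0, 0, 1], [0, 0, 0, 0, 1]]}}

```text
time_s: 4.42
position: [0.5339, -0.1105, 0.0604]
tcp_rot: [-2.129, -2.31, -0.0]
contact_force: [0.1, 0.4, 0.1]
gripper_width: 0.0003
finger_force: 0.0
```

The fingers closed above the grip. They look about 25 mm higher than the pose reading implies, so I'll reopen and measure the fingertip height with the cameras.

Request:
{"fn": "carry_out", "kwargs": {"moves": [[0, 0, -40, 0, 0], [0, 0, -40, 0, 0], [0, 0, -40, 0, 0], [0, 0, -40, 0, 0], [0, 0, -40, 0, 0], [0, 0, -40, 0, 0], [0, 0, -40, 0, 0], [0, 0, -40, 0, 0]]}}

```text
time_s: 5.42
position: [0.5339, -0.1105, 0.1004]
tcp_rot: [-2.129, -2.31, -0.0]
contact_force: [0.1, 0.2, -0.3]
gripper_width: 0.0773
finger_force: 0.0
```

```bash
cat > tip.py <<'E'
from h import *
np.set_printoptions(precision=4,suppress=True)
s,R=state(); p=s['position']
im,d=imaging.camera('side'); P=cloud('side',d)
m=(abs(P[...,0]-p[0])<.075)&(abs(P[...,1]-p[1])<.03)&(P[...,2]>.072)&(P[...,2]<.25); q=P[m]
for sg in (-1,1):
    k=q[(sg*(q[:,0]-p[0])>.02)]; z=np.sort(k[:,2]); print('finger',sg,len(k),'lowest',z[:8]); l=k[k[:,2]<z[0]+.025]; print(' min',l.min(0),'mean',l.mean(0),'max',l.max(0))
cv2.imwrite('pics/c.png',cv2.resize(im[90:200,270:430],None,fx=4,fy=4))
E
python3 tip.py
```

```text
t 5.425 p [ 0.5339 -0.1105  0.1004] yaw 4.66 tilt 0.01 F [ 0.1  0.2 -0.3] w 0.07733014169009662
finger -1 544 lowest [0.1085 0.1088 0.1093 0.11   0.1109 0.1114 0.1126 0.114 ]
 min [ 0.4835 -0.1254  0.1085] mean [ 0.4898 -0.103   0.1212] max [ 0.4945 -0.0925  0.1332]
finger 1 394 lowest [0.1093 0.1095 0.1123 0.1126 0.1131 0.1134 0.1149 0.1153]
 min [ 0.5711 -0.1163  0.1093] mean [ 0.5753 -0.0914  0.1219] max [ 0.5811 -0.0858  0.134 ]
```

View pics/c.png

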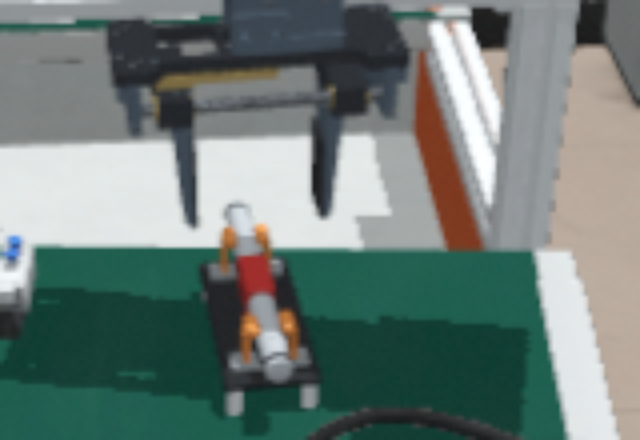

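The fingertips are at z ≈ 107 mm when the reading implies 78 mm, so the reported z is about 29 mm too low. I'll descend 69 mm to correct for it.

Request:
{"fn": "carry_out", "kwargs": {"moves": [[0, 0, 30, 0, 0], [0, 0, 45, 0, 0], [0, 0, 60, 0, 0], [0, 0, 69, 0, 0], [0, 0, 69, 0, 0]]}}

```text
time_s: 6.1
position: [0.5336, -0.1104, 0.0309]
tcp_rot: [-2.128, -2.309, 0.001]
contact_force: [0.4, -0.4, 0.4]
gripper_width: 0.091
finger_force: 0.0
```

Request:
{"fn": "carry_out", "kwargs": {"moves": [[0, 0, 0, 0, 1], [0, 0, 0, 0, 1], [0, 0, 0, 0, 1], [0, 0, 0, 0, 1], [0, 0, 0, 0, 1], [0, 0, 0, 0, 1], [0, 0, 0, 0, 1], [0, 0, 0, 0, 1], [0, 0, 0, 0, 1]]}}

```text
time_s: 7.22
position: [0.5337, -0.1105, 0.0314]
tcp_rot: [-2.129, -2.31, 0.0]
contact_force: [0.1, -0.1, 0.1]
gripper_width: 0.0199
finger_force: 58.0
```

Gripped at 19.9 mm with 58 N. Lifting.

Request:
{"fn": "carry_out", "kwargs": {"moves": [[0, 0, -8, 0, 1], [0, 0, -16, 0, 1], [0, 0, -30, 0, 1], [0, 0, -60, 0, 1], [0, 0, -100, 0, 1], [0, 0, -120, 0, 1], [0, 0, -120, 0, 1]]}}

```text
time_s: 8.1
position: [0.5351, -0.1108, 0.1541]
tcp_rot: [2.126, 2.307, 0.004]
contact_force: [0.1, 0.1, -2.4]
gripper_width: 0.0195
finger_force: 58.0
```

```bash
cat > bar.py <<'E'
from h import *
import sys
np.set_printoptions(precision=4,suppress=True)
s,R=state(); p=s['position']
for n in ('side','top'):
    im,d=imaging.camera(n); P=cloud(n,d); hsv=cv2.cvtColor(im,cv2.COLOR_BGR2HSV).astype(int)
    r=np.linalg.norm(P-p,axis=-1)<.14
    red=r&((hsv[...,0]<6)|(hsv[...,0]>174))&(hsv[...,1]>150); print(n,'red',red.sum(),P[red].mean(0) if red.any() else '')
    y=R[:,1]; x=R[:,0]; D=P-p
    st=r&(hsv[...,1]<60)&(abs(D@y)<.02)&(D[...,2]<.045)&(D[...,2]>-.02)&(abs(D@x)<.115)&(abs(D@x)>.024)
    q=P[st]; 
    if len(q)>20:
        c=(q-p)@x; print(' steel',len(q),'along',c.min(),c.max(),'z',np.percentile(q[:,2],[50,95,99]));
        for sg in (-1,1):
            k=q[sg*c>.05]; 
            if len(k)>5: print('  end',sg,len(k),np.median(k,0),k[:,2].max())
        v=np.linalg.svd(q-q.mean(0),full_matrices=False)[2][0]; v*=np.sign(v[1]); print(' yaw',np.degrees(np.arctan2(-v[0],v[1])),'pitch',np.degrees(v[2]))
    for e in sys.argv[1:]: cv2.imwrite(f'pics/{e}_{n}.png',im)
E
python3 bar.py
```

```text
t 8.1 p [ 0.5351 -0.1108  0.1541] yaw 4.66 tilt 0.3 F [ 0.1  0.1 -2.4] w 0.019496341608300407
side red 64 [ 0.5339 -0.1021  0.185 ]
 steel 185 along -0.09449101352244897 0.10537807821439038 z [0.1797 0.1824 0.1832]
  end -1 18 [ 0.5359 -0.186   0.1805] 0.1834715709153479
  end 1 119 [ 0.5281 -0.0219  0.1786] 0.1839646012794607
 yaw 3.2110212582251196 pitch -1.3958559279918297
top red 17 [ 0.5371 -0.1004  0.1837]
 steel 221 along -0.10004202833270262 0.0979127833289927 z [0.1792 0.1829 0.184 ]
  end -1 7 [ 0.5394 -0.2086  0.1807] 0.18323202928921972
  end 1 139 [ 0.5271 -0.0369  0.1792] 0.18441299710485143
 yaw 4.044263611134447 pitch -0.21336641953801017
```

Request:
{"fn": "carry_out", "kwargs": {"moves": [[25, -5, 0, 0, 1], [75, -17, 0, -1, 1], [130, -29, 0, -2, 1], [185, -42, 0, -2, 1], [240, -54, 0, -2, 1], [295, -66, 0, -2, 1], [350, -79, 0, -2, 1], [395, -89, 0, -2, 1], [420, -95, 0, -2, 1], [429, -97, 0, -2, 1]]}}

```text
time_s: 9.45
position: [0.4011, 0.3098, 0.1502]
tcp_rot: [-2.086, -2.349, 0.004]
contact_force: [0.3, 0.3, -2.3]
gripper_width: 0.0196
finger_force: 58.0
```

Request:
{"fn": "carry_out", "kwargs": {"moves": [[0, 0, 0, 0, 1], [0, 0, 0, 0, 1]]}}

```text
time_s: 9.7
position: [0.4025, 0.308, 0.1511]
tcp_rot: [2.09, 2.346, -0.002]
contact_force: [0.3, 0.0, -2.0]
gripper_width: 0.0199
finger_force: 58.0
```

```bash
python3 bar.py d; python3 -c "
from h import *
a=cv2.imread('pics/d_side.png')[200:380,260:460];b=cv2.imread('pics/d_top.png')[160:340,170:370]
cv2.imwrite('pics/d.png',cv2.resize(np.hstack([a,b]),None,fx=2,fy=2,interpolation=2))
for n in ('side','top'):
  for r in imaging.mark_of(n,'seat')[:1]: print(n,r,at_z(n,r['point'],.057))"
```

```text
t 9.7 p [0.4025 0.308  0.1511] yaw 6.6 tilt 0.06 F [ 0.3  0.  -2. ] w 0.019910248004435895
side red 157 [0.4006 0.3195 0.1814]
 steel 530 along -0.09301639189781069 0.10220562387028462 z [0.1765 0.1794 0.18  ]
  end -1 32 [0.4181 0.2318 0.1721] 0.17666406753474445
  end 1 361 [0.3952 0.3895 0.1764] 0.18045843739275164
 yaw 8.369517331961061 pitch 0.38536862943494865
top red 0 
 steel 216 along -0.10284884277421413 -0.03186382300940828 z [0.1772 0.181  0.1817]
  end -1 169 [0.4109 0.2315 0.1774] 0.18297744285093281
 yaw 5.3627029979518 pitch -0.2518676090983025
side {'point': [281.7, 377.8], 'score': 0.91} [0.47453683 0.31859482 0.057     ]
```

View pics/d.png

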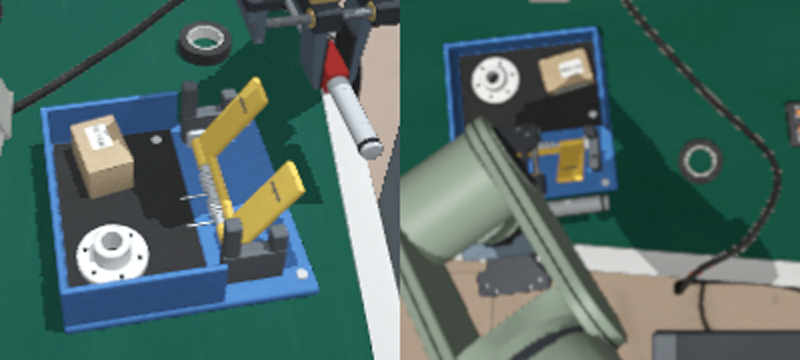

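The bar hangs level in front of the gate; the keepers are at (240,245) and (105,205) in the left crop. Next: lower it to about 84 mm, just under the back-post tops, and push forward, watching the force.

Request:
{"fn": "carry_out", "kwargs": {"moves": [[0, 0, 30, 0, 1], [0, 0, 60, 0, 1], [0, 0, 80, 0, 1], [0, 0, 86, 0, 1], [0, 0, 86, 0, 1], [0, 20, 86, 0, 1], [0, 35, 86, 0, 1], [0, 50, 86, 0, 1], [0, 65, 86, 0, 1], [0, 65, 86, 0, 1]]}}

```text
time_s: 11.15
position: [0.4674, 0.3166, 0.065]
tcp_rot: [-2.089, -2.346, 0.001]
contact_force: [-3.9, 0.4, -4.1]
gripper_width: 0.0197
finger_force: 58.0
```

Request:
{"fn": "carry_out", "kwargs": {"moves": [[0, 3, 0, 0, 1], [0, 6, 0, 0, 1], [0, 9, 0, 0, 1], [0, 12, 0, 0, 1], [0, 12, 0, 0, 1]]}}

```text
time_s: 11.78
position: [0.4789, 0.3182, 0.0657]
tcp_rot: [2.088, 2.347, 0.001]
contact_force: [-4.7, -1.7, 0.6]
gripper_width: 0.0196
finger_force: 58.0
```

```bash
python3 bar.py e; python3 -c "
from h import *
a=cv2.imread('pics/e_side.png')[220:350,310:450]
cv2.imwrite('pics/e.png',cv2.resize(a,None,fx=4,fy=4,interpolation=2))"
```

```text
t 11.775 p [0.4789 0.3182 0.0657] yaw 6.67 tilt 0.02 F [-4.7 -1.7  0.6] w 0.019555872146744476
side red 160 [0.4768 0.3266 0.0974]
 steel 532 along -0.07454029447528064 0.10189895893599832 z [0.0882 0.0944 0.0953]
  end -1 13 [0.5054 0.2483 0.0696] 0.08339360280450958
  end 1 476 [0.4684 0.4067 0.0872] 0.11013081326223695
 yaw 10.90887112189199 pitch -8.072523598700538
top red 0 
 steel 199 along -0.1016794406734936 0.0884619865705122 z [0.0909 0.0957 0.0973]
  end -1 174 [0.4872 0.2385 0.0914] 0.09746936789653299
  end 1 17 [0.4535 0.3988 0.0696] 0.07397529795450226
 yaw 11.323168564751636 pitch -5.0859595407893075
```

View pics/e.png

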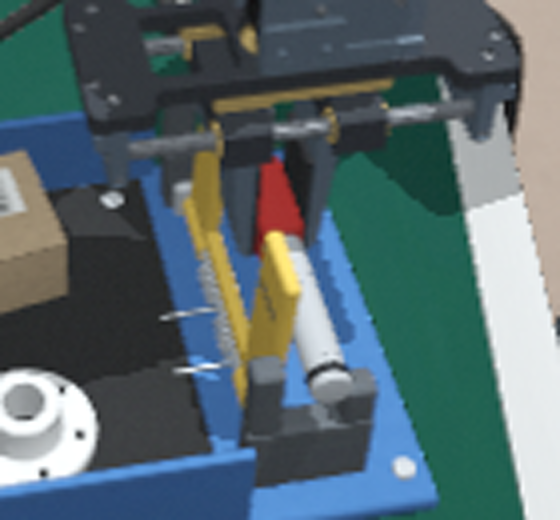

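The gate is nearly upright and the bar end is just over the front post at (325,385). I'll lower it slightly and feel forward for the back posts.

Request:
{"fn": "carry_out", "kwargs": {"moves": [[0, 0, 4, 0, 1], [0, 2, 4, 0, 1], [0, 4, 4, 0, 1], [0, 4, 4, 0, 1]]}}

```text
time_s: 12.38
position: [0.4825, 0.3187, 0.0614]
tcp_rot: [-2.088, -2.347, 0.0]
contact_force: [-5.8, -0.9, -0.6]
gripper_width: 0.02
finger_force: 58.0
```

Request:
{"fn": "carry_out", "kwargs": {"moves": [[0, 1, 0, 0, 1], [0, 2, 0, 0, 1], [0, 2, 0, 0, 1]]}}

```text
time_s: 12.75
position: [0.4845, 0.3189, 0.0615]
tcp_rot: [-2.088, -2.347, -0.0]
contact_force: [-4.9, -1.4, 2.1]
gripper_width: 0.0193
finger_force: 58.0
```

Request:
{"fn": "carry_out", "kwargs": {"moves": [[0, 1, 0, 0, 1], [0, 2, 0, 0, 1], [0, 2, 0, 0, 1]]}}

```text
time_s: 13.12
position: [0.4864, 0.3192, 0.0615]
tcp_rot: [-2.088, -2.346, 0.0]
contact_force: [-4.5, -0.9, 1.6]
gripper_width: 0.0195
finger_force: 58.0
```

Request:
{"fn": "carry_out", "kwargs": {"moves": [[0, 1, 0, 0, 1], [0, 2, 0, 0, 1], [0, 2, 0, 0, 1]]}}

```text
time_s: 13.5
position: [0.4865, 0.3192, 0.0614]
tcp_rot: [-2.087, -2.345, 0.005]
contact_force: [-9.5, -0.5, 2.8]
gripper_width: 0.0199
finger_force: 58.0
```

Request:
{"fn": "carry_out", "kwargs": {"moves": [[0, 1, 0, 0, 1], [0, 2, 0, 0, 1], [0, 2, 0, 0, 1]]}}

```text
time_s: 13.88
position: [0.4865, 0.3191, 0.0612]
tcp_rot: [-2.086, -2.343, 0.011]
contact_force: [-13.7, -0.4, 5.6]
gripper_width: 0.0198
finger_force: 58.0
```

Back posts contacted at x ≈ 0.4865. Backing off to mid-slot and lowering.

Request:
{"fn": "carry_out", "kwargs": {"moves": [[0, -4, 0, 0, 1], [0, -8, 0, 0, 1], [0, -8, 0, 0, 1], [0, -8, 5, 0, 1], [0, -8, 10, 0, 1], [0, -8, 15, 0, 1], [0, -8, 19, 0, 1], [0, -8, 19, 0, 1]]}}

```text
time_s: 14.88
position: [0.4809, 0.3182, 0.0416]
tcp_rot: [-2.087, -2.345, 0.005]
contact_force: [-7.4, -0.1, -0.9]
gripper_width: 0.0195
finger_force: 58.0
```

Request:
{"fn": "carry_out", "kwargs": {"moves": [[0, 0, 2, 0, 1], [0, 0, 4, 0, 1], [0, 0, 4, 0, 1]]}}

```text
time_s: 15.25
position: [0.481, 0.3182, 0.0384]
tcp_rot: [-2.087, -2.345, 0.005]
contact_force: [-9.0, -1.3, 3.2]
gripper_width: 0.0195
finger_force: 58.0
```

Request:
{"fn": "carry_out", "kwargs": {"moves": [[0, 0, 1, 0, 1], [0, 0, 2, 0, 1], [0, 0, 2, 0, 1]]}}

```text
time_s: 15.62
position: [0.481, 0.3182, 0.0383]
tcp_rot: [-2.088, -2.346, 0.004]
contact_force: [-11.3, -3.7, 14.5]
gripper_width: 0.0197
finger_force: 58.0
```

Floor contact (14.5 N upward, z equivalent to 57 mm). Easing the bar onto the front posts, then releasing.

Request:
{"fn": "carry_out", "kwargs": {"moves": [[0, -1, 0, 0, 1], [0, -2, 0, 0, 1], [0, -3, 0, 0, 1], [0, -3, 0, 0, 1]]}}

```text
time_s: 16.12
position: [0.481, 0.3182, 0.0383]
tcp_rot: [2.087, 2.346, 0.004]
contact_force: [-4.9, -2.7, 10.5]
gripper_width: 0.0197
finger_force: 58.0
```

Request:
{"fn": "carry_out", "kwargs": {"moves": [[0, 0, 0, 0, 0.4], [0, 0, 0, 0, 0.4], [0, 0, 0, 0, 0.4], [0, 0, 0, 0, 0.4], [0, 0, 0, 0, 0.4], [0, 0, 0, 0, 0.4]]}}

```text
time_s: 16.88
position: [0.4799, 0.3183, 0.0364]
tcp_rot: [2.088, 2.347, 0.0]
contact_force: [0.2, -0.3, 0.1]
gripper_width: 0.0546
finger_force: 0.0
```

```bash
python3 bar.py f; python3 -c "
from h import *
a=cv2.imread('pics/f_side.png')[220:350,310:450]
cv2.imwrite('pics/f.png',cv2.resize(a,None,fx=4,fy=4,interpolation=2))"
```

```text
t 16.875 p [0.4799 0.3183 0.0364] yaw 6.67 tilt 0.02 F [ 0.2 -0.3  0.1] w 0.054604134568143475
side red 167 [0.4816 0.3173 0.0666]
 steel 642 along -0.09414460560352035 0.10209361189170253 z [0.0595 0.069  0.0721]
  end -1 10 [0.4943 0.2307 0.0623] 0.06423500823514706
  end 1 580 [0.4685 0.41   0.0587] 0.07839987251207296
 yaw 6.666391731202313 pitch -6.38154400539345
top red 0 
 steel 189 along -0.10194926764518959 0.08369268244419996 z [0.0647 0.0713 0.0795]
  end -1 171 [0.4875 0.2386 0.0648] 0.08087617438455205
  end 1 14 [0.4536 0.3929 0.0594] 0.07016847431486184
 yaw 12.076505214347334 pitch -2.280110972505115
```

View pics/f.png

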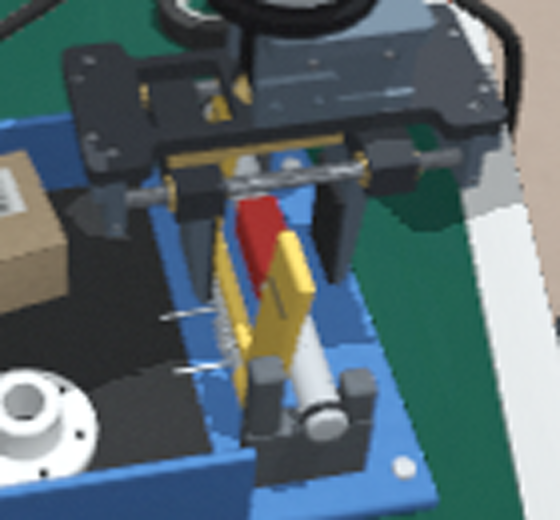

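The bar end sits in the near keeper slot at (325,420), and the gate is held. Retreating straight up.

Request:
{"fn": "carry_out", "kwargs": {"moves": [[0, 0, -10, 0, 0.4], [0, 0, -30, 0, 0.4], [0, 0, -60, 0, 0.4], [0, 0, -100, 0, 0.4], [0, 0, -140, 0, 0.4], [0, -40, -170, 0, 0.4], [0, -90, -190, 0, 0.4], [0, -120, -190, 0, 0.4], [0, -120, -190, 0, 0.4]]}}

```text
time_s: 18.1
position: [0.3591, 0.3041, 0.2278]
tcp_rot: [2.086, 2.348, 0.003]
contact_force: [1.6, -0.1, -0.8]
gripper_width: 0.0548
finger_force: 0.0
```

Run:
```python
from h import *
np.set_printoptions(precision=4,suppress=True)
state()
c=np.array([.480,.318]); th=np.radians(6.7); X=np.array([np.cos(th),np.sin(th)]); Y=np.array([-X[1],X[0]])
ims=[]
for n in ('side','top'):
    im,d=imaging.camera(n); P=cloud(n,d); ims.append(im)
    hsv=cv2.cvtColor(im,cv2.COLOR_BGR2HSV).astype(int)
    u=(P[...,:2]-c)@X; v=(P[...,:2]-c)@Y
    red=(abs(u)<.04)&(abs(v)<.05)&(P[...,2]>.03)&((hsv[...,0]<6)|(hsv[...,0]>174))&(hsv[...,1]>140)
    if red.any(): print(n,'red',red.sum(),'u',np.median(u[red]),'v',v[red].min(),v[red].max(),'z',np.percentile(P[red][:,2],[50,95]))
    st=(abs(u)<.02)&(abs(v)<.12)&(P[...,2]>.05)&(P[...,2]<.08)&(hsv[...,1]<60)&(hsv[...,2]>120)
    for lo in np.arange(-.12,.12,.02):
        k=st&(v>=lo)&(v<lo+.02)
        if k.sum()>4: print('  v',round(lo,2),k.sum(),'u',np.median(u[k]).round(4),'ztop',np.percentile(P[k][:,2],90).round(4))
a=ims[0][220:360,310:450];b=ims[1][165:305,170:310]
cv2.imwrite('pics/g.png',cv2.resize(np.hstack([a,b]),(800,400),interpolation=2))
```

```text
t 18.1 p [0.3591 0.3041 0.2278] yaw 6.76 tilt 0.11 F [ 1.6 -0.1 -0.8] w 0.05477718533110224
side red 167 u 0.0031053008276920612 v -0.021639808200872288 0.02210664557399683 z [0.0686 0.0704]
  v -0.1 6 u -0.0156 ztop 0.0711
  v -0.08 11 u -0.0169 ztop 0.0706
  v -0.06 26 u -0.0054 ztop 0.067
  v -0.04 52 u -0.0013 ztop 0.0667
  v 0.04 14 u -0.0069 ztop 0.0661
  v 0.06 81 u -0.0015 ztop 0.0671
  v 0.08 114 u -0.0037 ztop 0.0705
  v 0.1 36 u -0.0025 ztop 0.065
top red 71 u -0.002769912261406147 v -0.04021089419032472 0.010339772251346706 z [0.069  0.3378]
  v -0.12 5 u -0.0046 ztop 0.0681
  v -0.1 43 u -0.0041 ztop 0.0699
  v -0.08 48 u -0.0031 ztop 0.0674
  v -0.06 43 u -0.0027 ztop 0.0675
  v -0.04 35 u -0.0022 ztop 0.0677
```

View pics/g.png

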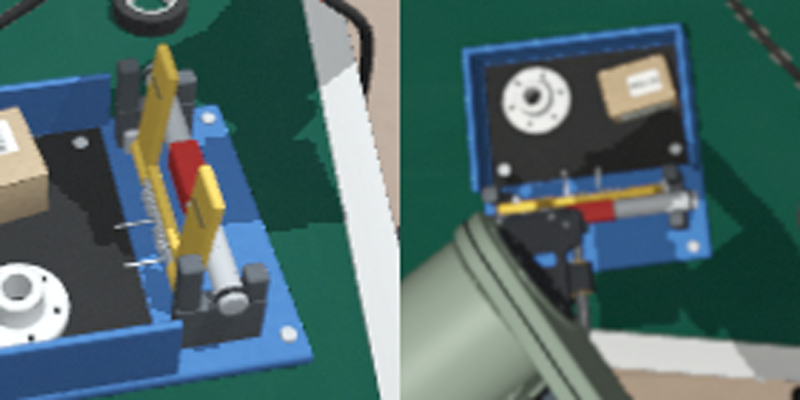

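The bar lies level in both keepers, with its top at about 66.5 mm so its centre is at about 57 mm. It is centred across them (red grip at (185,170) left, (600,210) right), and the gate is held shut.

```bash
python3 -c "
from workcell import order
print(order.finish_job())"
```

```text
the job is handed in; nothing more can be done
None
```

The bar is out of the rack and seated fully home in both keepers, about centred and holding the gate shut; the arm is clear and the job is handed in at about 18 s, though no verdict was returned.

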